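# Tip the amber filter up out of its tray and stand it in the filter stand

## Task

On the laboratory bench three mounted colour filters lie flat in the pockets of a white tray, each with its far half overhanging a trough. Press down on the overhanging edge of the amber filter so that it tips and stands up leaning in its pocket, then grip its raised edge, lift it out and set it upright in the slot of the blue-footed filter stand, and let go. Leave the blue and the green filter lying flat in their pockets.

Things in the scene. Friction and masses are not known exactly. Their poses are not given: they have to be found in the camera images.
- amber_filter_centre (a point): Centre (half-way up) of the amber filter: amber glass in a dark steel rim, a disc 60 mm across, 8 mm thick, 60 g. z: face normal, up while flat; x: across the tray to the trough side (away from the robot, white dot on the rim). Flat, its centre is 40 mm above the bench and its top flush with the white tray (44 mm high, 101 mm along x by 235). Pockets: three in a row along y, 76 mm apart, 63 wide.
- blue_filter_centre (a point): Centre of the blue filter, same disc, axes, tray. Each pocket has a ledge 36 mm above the bench that ends in a straight edge (along y) 2 mm past the flat disc's centre on the +x side. Beyond it lies a trough 48 mm long (x), empty under the disc: 28 mm below the ledge at its foot, rising to a flat 14 mm below it from 26 mm out; its near wall falls from the ledge at 75 degrees.
- green_filter_centre (a point): Centre of the green filter, same disc, axes and tray. A disc pressed down 23 to 26 mm from its centre on the +x side, until the tip is 6 mm below the ledge, then left upward and outward (+x), tips into the trough and stays, its underside leaning on the ledge edge: 50 to 75 degrees from flat, z axis towards the old +x and slightly up, centre level with the ledge, upper edge 25 to 30 mm above it.
- stand_seat (a point): Where a seated filter's centre belongs in the fixed filter stand, 51 mm above the bench. Blue foot 74 by 100 mm; aluminium slot 84 mm long (y), 16 wide (x), floor 20 mm above the bench, a ramp at each end centres the disc; walls to 40 mm, then flared to about 30 mm wide at 48 mm. A seated disc stands on edge, face normal along x (either way), leaning up to 20 degrees, top at 81 mm.
Mind the look-alikes: they are no part of the job. Leave any black or pink look-alike of the part that bears stand_seat alone.

How it is judged:
On the way, in this order (a step that is already met when the one before it is completed fails the run):
1. the amber filter is tipped up (more than 35 degrees from flat) in its own pocket (angle between amber_filter_centre's own z axis and vertical above 0.61 rad and height (world z) of amber_filter_centre below 0.055 m and distance of amber_filter_centre from where it was at the start of the episode below 0.04 m), for 0.2 s.
2. the amber filter is lifted clear of the tray, its centre more than 85 mm above the bench (height (world z) of amber_filter_centre above 0.085 m), for 0.1 s.
At the end, for the whole second after the job is handed in: The amber filter stands on edge in the slot of the filter stand, its centre within 15 mm of the seat and its face within 30 degrees of upright, let go; the blue and green filters lie flat (within 11 degrees) within 15 mm of where they were in their pockets (distance between amber_filter_centre and stand_seat below 0.015 m and angle between amber_filter_centre's own z axis and vertical between 1.05 and 2.09 rad and distance of each of blue_filter_centre, green_filter_centre from where it was at the start of the episode below 0.015 m and angle between each of blue_filter_centre, green_filter_centre's own z axis and vertical below 0.2 rad); the robot touches nothing.
It fails at once if the blue or the green filter is tipped up (over 30 degrees) or taken from its pocket (angle between any of blue_filter_centre, green_filter_centre's own z axis and vertical above 0.52 rad or distance of any of blue_filter_centre, green_filter_centre from where it was at the start of the episode above 0.03 m).
It also fails if it takes over 45 s, if anything falls off the work surface, if the arm or the gripper's body presses on something with over 40 N, if the wrist force passes 120 N, or if a joint passes its speed limit or range.

## Robot

A 7-joint arm with a two-finger parallel gripper is mounted at the origin on the work surface. World frame = base frame: x ahead of the robot, y to its left, z up, the work surface at z = 0. Lengths are in m, angles in rad, forces in N, time in s.
With the tool pointing down it reaches from about 0.35 to 0.9 m from the base axis. Payload 8.1 kg.
Tool frame: the origin (TCP) lies midway between the tips of the shut fingers; the grasp point (between the pads) lies 19 mm behind it; z points along the fingers, y is the line along which they close (so a half turn about z gives the same grasp; the last joint's range is limited). The gripper opens to 92 mm and grips with 3 to 60 N. Pads are 19 mm wide; open, the fingers measure 130 mm over their backs; the gripper's body (75 mm by 190 mm) begins 47 mm behind the grasp point.
Start: joints at [1.241, 0.434, 0.025, 1.573, -0.012, 1.134, -0.075], TCP at [0.141, -0.609, 0.227] pointing down, gripper open.
Joint ranges: [-2.62, 2.62], [-0.44, 2.09], [-1.27, 1.32], [0.08, 2.57], [-1.32, 4.46], [0.12, 2], [-2.74, 2.74]. Speed limits (rad/s): [2.22, 2.22, 3.01, 3.01, 3.14, 3.14, 3.14].

## Interface

Orientations are given as a rotation vector (axis times angle).
In Python, from cell import arm gives the robot as it stands.
- The arm moves only by the tool send_rows, never from a script. Its argument "increments" is a list of rows, each a list of 3 entries, a list of its own where there are three numbers: the finger opening in cm, from 0 to 9.18, then the shift along the tool's x, y, z in cm, then the turn, a rotation vector about the tool's x, y, z in rad. A call has 1 to 5 rows; each row shifts and turns the commanded pose from where the row before left it, along the tool's axes as they then stand; what a row does not reach is not made up. A row lasts 1/10 s, in which the tool goes at most 50 mm and 8.59 degrees, less where a joint would pass 70% of its speed; a pose out of reach is approached as far as the arm can. A call is refused whole if a number of a shift passes 5 or a number of a turn 0.15, either way. A call with a gripper value outside its range is refused whole. The fingers move at their own pace and stop on an object; "force" is the grip in N (left out, the last holds). Time passes only in rows, so rows that do not move let the fingers close. It gives the time, the measured TCP pose, the force, the opening and the grip force at its end, in the units of the state.
- arm.observe(): the state, without advancing time (a new reading comes with each control period).
- arm.get_image(name): name is "scene" or "top" or "wrist"; returns the picture (420x560x3 uint8, red, green, blue); there is no depth.
- arm.camera_params(name): a dict with "camera_matrix" (3x3 intrinsics, pixels), "R" (3x3) and "t" (3): a world point X has camera coordinates R X + t. Camera axes: x right, y down, z forward; pixel columns grow to the right and rows downward; lengths in m; the calibration is good to about 2 mm. A picture is of the moment at which its call begins: read the wrist's pose just before it. camera_params takes no time and is no camera call; for the wrist camera it gives the pose at the moment of the call.
- arm.sign_off(): hands the job in; it is judged then, once.
The state is a dict: "clock": time; "joints": joint angles; "dq": joint speeds; "joint_efforts": joint torques, N m; "position": TCP position; "ee_rot": TCP orientation; "force": force on the tool from outside, world axes, zero at the start; "ft_torque": the same for the moment, N m; "width": opening from 0.0 (shut) to 1.0 (fully open); "gripper_force": force on a finger pad.
Only numpy, scipy, OpenCV 4.12 (cv2) and the standard library are available. Lean on these libraries where they do the work, as an engineer would, in place of code of your own. Each camera call takes 0.05 s, during which the arm holds its last target. There are 200 camera calls.

## Working session

There is one attempt and no reset: what is moved stays moved. The work goes in short steps, Python scripts to look and compute and a tool call to move; the robot and the scene stay as the last step left them, time stands still between calls to the robot, and variables do not carry over. Pictures are saved under pics/ and viewed, at most 11 in all, crops included, and the job is handed in when it is done.

Besides the shell and the picture viewer there is one more tool, called after "Call:" as name(argument=value, ...) on one line, values as JSON. send_rows: Moves the arm, as the interface text tells. Its arguments: {"type":"object","properties":{"increments":{"type":"array"},"force":{"type":"number"}},"required":["increments"]}

```bash
mkdir -p pics; ls
python3 - <<'E'
from cell import arm
import cv2
s=arm.observe();print(s)
for n in("top","scene"):
    cv2.imwrite(f"pics/{n}0.png",arm.get_image(n)[:,:,::-1])
    print(n,arm.camera_params(n))
E
```

```text
pics
{'clock': 0.0, 'joints': array([ 1.24141428,  0.43522995,  0.02498767,  1.57410172, -0.01155634,
        1.13396826, -0.07510735]), 'dq': array([ 9.97294613e-05,  7.91593009e-04,  3.40417634e-04,  7.44622101e-04,
        1.25379472e-03,  8.15533205e-04, -1.45622723e-03]), 'joint_efforts': array([-6.27362642e-04, -6.67861748e+01,  9.84819755e-01, -3.14452708e+01,
       -6.04838971e-02,  4.30455117e-02,  1.94097893e-04]), 'position': array([ 0.14033577, -0.60852464,  0.22593903]), 'ee_rot': array([-3.11991927e+00, -3.55181061e-01,  5.68757388e-04]), 'force': array([-0.88713769,  0.5622802 , -0.65780072]), 'ft_torque': array([-0.02135917, -0.02926948, -0.010388  ]), 'gripper_force': 0.0, 'width': 0.9960137405615543}
top {'camera_matrix': array([[449.33177663,   0.        , 274.56028751],
       [  0.        , 449.33177663, 210.94643561],
       [  0.        ,   0.        ,   1.        ]]), 'R': array([[ 0.00717784, -0.99983855, -0.01647252],
       [-0.98627781, -0.00436148, -0.16503652],
       [ 0.16493803,  0.01743109, -0.98614989]]), 't': array([-0.0390827 ,  0.53456732,  0.99344867])}
scene {'camera_matrix': array([[408.70814701,   0.        , 275.38053773],
       [  0.        , 408.70814701, 209.68149912],
       [  0.        ,   0.        ,   1.        ]]), 'R': array([[ 0.49745582,  0.86741397, -0.01143301],
       [ 0.4871573 , -0.29023779, -0.82367456],
       [-0.71778511,  0.40417203, -0.56694753]]), 't': array([-0.20238232, -0.20383353,  1.21940222])}
```

View pics/top0.png

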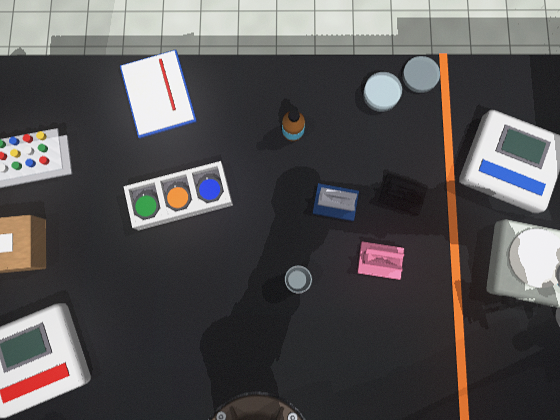

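View pics/scene0.png

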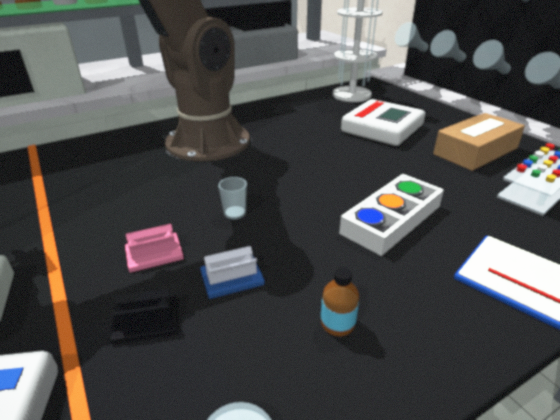

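The top picture shows the amber filter at (177,196), between green (146,205) and blue (209,188). There are three possible stands: blue-footed at (336,201), black at (403,193) and pink at (381,260). By the description I choose the blue-footed one, and I'll check both choices in one close crop.

```bash
python3 - <<'E'
import cv2,numpy as np
im=cv2.imread("pics/top0.png")
a=cv2.resize(im[150:240,115:240],None,fx=6,fy=6,interpolation=cv2.INTER_CUBIC)[:, :750]
b=cv2.resize(im[170:230,305:369],None,fx=6,fy=6,interpolation=cv2.INTER_CUBIC)
c=np.zeros((540,800,3),np.uint8)
a=cv2.resize(im[155:235,120:240],None,fx=4,fy=4,interpolation=cv2.INTER_CUBIC)
c[:320,:480]=a
b=cv2.resize(im[175:229,305:369],None,fx=5,fy=5,interpolation=cv2.INTER_CUBIC)
c[:270,480:800]=b
cv2.imwrite("pics/crop0.png",c[:330])
E
cat > h.py <<'E'
from cell import arm
import numpy as np,cv2
from scipy.spatial.transform import Rotation as Ro
def ray(n,u,v,z,p=None):
    p=p or arm.camera_params(n);K,R,t=p["camera_matrix"],np.array(p["R"]),np.array(p["t"])
    d=R.T@np.linalg.inv(K)@[u,v,1];o=-R.T@t
    return o+d*(z-o[2])/d[2]
def proj(n,X,p=None):
    p=p or arm.camera_params(n);c=p["camera_matrix"]@(np.array(p["R"])@X+p["t"]);return c[:2]/c[2]
def delta(X,Rw):
    "tool-frame shift (cm) and rotvec to reach world pose"
    s=arm.observe();R0=Ro.from_rotvec(s["ee_rot"])
    return np.round(R0.inv().apply(X-s["position"])*100,2),np.round((R0.inv()*Rw).as_rotvec(),3)
E
```

```text
(no output)
```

View pics/crop0.png

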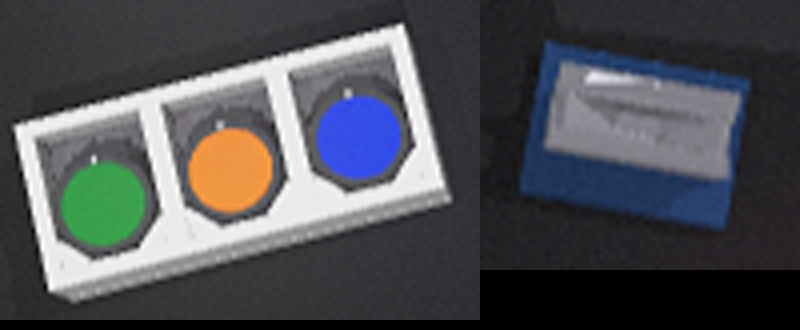

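The crop confirms both: the amber disc centre is at full-picture pixel (177.5,197.5) with its white dot at (175.2,186.2) on the far side. The blue-footed stand has its foot centre near (336,202) and an aluminium slot. Next I work out positions.

Run:
```python
from h import *
p=arm.camera_params("top");print("cam",-p["R"].T@p["t"])
f=lambda u,v,z:np.round(ray("top",u,v,z,p),4)
A=lambda X,Y:(X/4+120,Y/4+155)
B=lambda X,Y:((X-480)/5+305,Y/5+175)
g,a,b=[f(*A(*q),.044) for q in((103,203),(230,170),(359,138))]
print(g,a,b,"yaw of +y axis",np.arctan2(*(g-b)[:2]),np.linalg.norm(g-b))
print("dot",f(*A(221,125),.044))
tc=[f(*A(*q),.044) for q in((17,125),(404,25),(449,200),(50,293))];print(tc,np.mean(tc,0))
print("foot",[f(*B(*q),.012) for q in((547,42),(748,77),(725,228),(521,192))],f(*B(635,135),.012))
print("slot top",[f(*B(*q),.048) for q in((558,62),(742,92),(727,180),(545,150))])
w=arm.camera_params("wrist");s=arm.observe();R=Ro.from_rotvec(s["ee_rot"]).as_matrix()
print("wristcam in tool",R.T@(-w["R"].T@w["t"]-s["position"]),"\n",w["R"]@R,w["camera_matrix"],R)
```

```text
cam [ 0.36365495 -0.05406178  1.06726863]
[0.5457 0.2636 0.044 ] [0.5656 0.1904 0.044 ] [0.5849 0.1156 0.044 ] yaw of +y axis -0.25891945829747315 0.15310336377754738
dot [0.5924 0.1968 0.044 ]
[array([0.5919, 0.3168, 0.044 ]), array([0.653 , 0.0912, 0.044 ]), array([0.5483, 0.0622, 0.044 ]), array([0.4929, 0.2915, 0.044 ])] [0.571525 0.190425 0.044   ]
foot [array([ 0.6077, -0.1403,  0.012 ]), array([ 0.5909, -0.2361,  0.012 ]), array([ 0.5178, -0.2236,  0.012 ]), array([ 0.5346, -0.1273,  0.012 ])] [ 0.5624 -0.1817  0.012 ]
slot top [array([ 0.5899, -0.1423,  0.048 ]), array([ 0.576, -0.227,  0.048]), array([ 0.5348, -0.2192,  0.048 ]), array([ 0.5485, -0.1359,  0.048 ])]
wristcam in tool [ 0.07082677 -0.00035824 -0.15816129] 
 [[-3.41599082e-04  9.99999937e-01 -9.49467005e-05]
 [-9.63791983e-01 -3.54548491e-04 -2.66654996e-01]
 [-2.66655013e-01  4.19766898e-07  9.63792044e-01]] [[344.47045902   0.         276.44679494]
 [  0.         344.47045902 209.7868281 ]
 [  0.           0.           1.        ]] [[ 9.74415914e-01  2.24751956e-01 -4.29602612e-04]
 [ 2.24752327e-01 -9.74415094e-01  1.27136357e-03]
 [-1.32869821e-04 -1.33539108e-03 -9.99999100e-01]]
```

Call:
send_rows(increments=[[4,[3.9,-2.46,0.2],[0,0,0]],[4,[3.9,-2.46,0.2],[0,0,0]],[4,[3.9,-2.46,0.2],[0,0,0]],[4,[3.9,-2.46,0.2],[0,0,0]],[4,[3.9,-2.46,0.2],[0,0,0]]], force=20)

```text
clock: 0.6
position: [0.3037, -0.4437, 0.2164]
ee_rot: [-3.121, -0.355, 0.0]
force: [0.5, -0.6, 0.2]
width: 0.614
gripper_force: 0.0
```

Call:
send_rows(increments=[[0,[3.9,-2.46,0.2],[0,0,0]],[0,[3.9,-2.46,0.2],[0,0,0]],[0,[3.9,-2.46,0.2],[0,0,0]],[0,[3.9,-2.46,0.2],[0,0,0]],[0,[3.9,-2.46,0.2],[0,0,0]]])

```text
clock: 1.1
position: [0.4661, -0.2801, 0.2065]
ee_rot: [-3.121, -0.355, 0.001]
force: [1.2, -0.1, 1.1]
width: 0.18
gripper_force: 0.0
```

Call:
send_rows(increments=[[0,[3.9,-2.46,0.2],[0,0,0]],[0,[3.9,-2.46,0.2],[0,0,0]],[0,[2,-1,0.2],[0,0,0]],[0,[0,0,0],[0,0,0]]])

```text
clock: 1.5
position: [0.5497, -0.1977, 0.2]
ee_rot: [-3.118, -0.365, -0.001]
force: [-0.5, -0.4, -0.0]
width: 0.009
gripper_force: 0.0
```

Run:
```python
from h import *
s=arm.observe();print(s["clock"],s["position"],s["ee_rot"],s["joints"],s["dq"],s["width"])
p=arm.camera_params("wrist");im=arm.get_image("wrist");cv2.imwrite("pics/w1.png",im[:,:,::-1]);np.savez("w1.npz",**p)
print([np.round(proj("wrist",X,p)) for X in([.5624,-.182,.048],)], delta(np.array([.5893,.1967,.12]),Ro.from_matrix(np.array([[.967,.256,0],[.256,-.967,0],[0,0,-1]]).T)))
```

```text
1.5 [ 0.54972797 -0.19769125  0.19995338] [-3.11818876e+00 -3.64627078e-01 -6.38654102e-04] [ 0.38997348  0.40314853 -0.18592678  1.69789433  0.08126779  1.048542
 -1.15996202] [ 0.05024988 -0.02522733  0.05360098  0.03401973  0.01209411  0.00782652
  0.04033153] 0.008953396283183538
[array([264., 177.])] (array([ 13.07, -37.7 ,   8.03]), array([-0.001,  0.001, -0.029]))
```

View pics/w1.png

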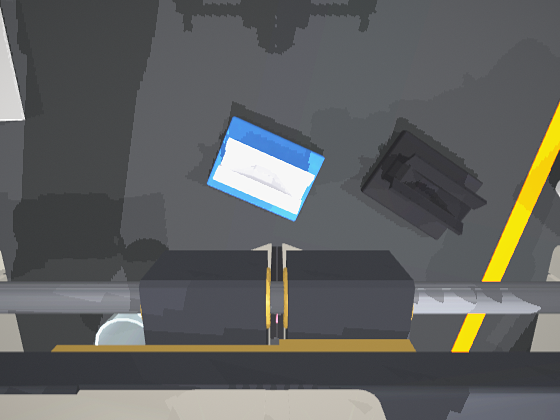

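The wrist picture shows the blue-footed stand with its slot centre near (264,177). The top-camera estimate projects to that same pixel, so the stand is at (0.562,-0.182). The black look-alike is at (425,183). Next I go to the tray.

Call:
send_rows(increments=[[0,[1.45,-4.19,0.5],[0,0,-0.03]],[0,[1.45,-4.19,0.5],[0,0,0]],[0,[1.45,-4.19,0.5],[0,0,0]],[0,[1.45,-4.19,0.5],[0,0,0]],[0,[1.45,-4.19,0.5],[0,0,0]]])

```text
clock: 2.05
position: [0.565, 0.0184, 0.1756]
ee_rot: [3.115, 0.398, -0.001]
force: [0.6, 0.8, 1.4]
width: 0.007
gripper_force: 0.0
```

Call:
send_rows(increments=[[0,[1.45,-4.19,0.5],[0,0,0]],[0,[1.45,-4.19,0.5],[0,0,0]],[0,[1.45,-4.19,0.5],[0,0,0]],[0,[0.7,-2,0.5],[0,0,0]],[0,[0,0,0],[0,0,0]]])

```text
clock: 2.55
position: [0.5765, 0.1754, 0.1549]
ee_rot: [-3.114, -0.408, 0.002]
force: [-0.3, 0.2, 0.7]
width: -0.002
gripper_force: 0.0
```

Run:
```python
from h import *
s=arm.observe();print(s["clock"],s["position"],s["ee_rot"],s["joints"],s["width"])
p=arm.camera_params("wrist");im=arm.get_image("wrist");cv2.imwrite("pics/w2.png",im[:,:,::-1]);np.savez("w2.npz",**p)
print([np.round(proj("wrist",X,p)) for X in([.5656,.1904,.044],[.5893,.1967,.044])], delta(np.array([.5893,.1967,.06]),Ro.from_matrix(np.array([[.967,.256,0],[.256,-.967,0],[0,0,-1]]).T)))
```

```text
2.55 [0.57650219 0.17543051 0.15493251] [-3.11390878e+00 -4.07927045e-01  2.11497094e-03] [-0.19201059  0.48414837 -0.27324055  1.6981031   0.14999632  0.98094661
 -1.82941024] -0.0016467697781509963
[array([256., 213.]), array([255., 184.])] (array([ 1.82, -2.02,  9.51]), array([ 0.   ,  0.001, -0.001]))
```

View pics/w2.png

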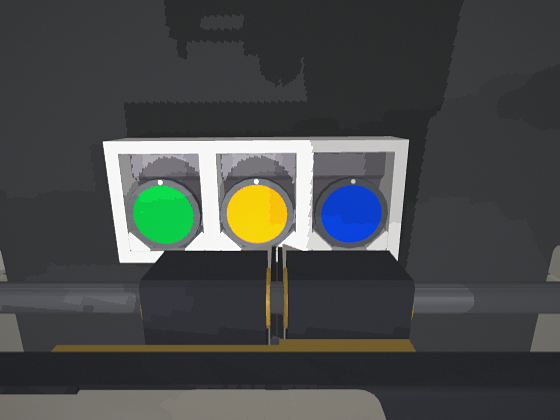

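The wrist picture shows the amber disc centre at (257,213), matching the prediction of (256,213), with its dot at the far side. I go down over the press point and press.

Call:
send_rows(increments=[[0,[0.9,-1.0,3.5],[0,0,0]],[0,[0.92,-1.02,3.5],[0,0,0]],[0,[0,0,2.5],[0,0,0]],[0,[0,0,0],[0,0,0]]])

```text
clock: 3.0
position: [0.5881, 0.1929, 0.0574]
ee_rot: [3.113, 0.398, -0.01]
force: [-0.7, -0.9, 0.7]
width: 0.009
gripper_force: 0.0
```

Run:
```python
from h import *
s=arm.observe();print(s["position"],delta(np.array([.5893,.1967,.046]),Ro.from_matrix(np.array([[.967,.256,0],[.256,-.967,0],[0,0,-1]]).T)))
```

```text
[0.58806615 0.19286298 0.05737721] (array([ 0.22, -0.34,  1.14]), array([ 0.002,  0.007, -0.005]))
```

Call:
send_rows(increments=[[0,[0.2,-0.3,0.8],[0,0,0]],[0,[0,0,0.4],[0,0,0]],[0,[0,0,0.4],[0,0,0]],[0,[0,0,0.3],[0,0,0]],[0,[0,0,0.3],[0,0,0]]])

```text
clock: 3.5
position: [0.5915, 0.2002, 0.0391]
ee_rot: [3.116, 0.402, 0.001]
force: [-0.8, -0.1, -1.0]
width: 0.007
gripper_force: 0.0
```

Call:
send_rows(increments=[[0,[0,0,0.3],[0,0,0]],[0,[0,0,0.2],[0,0,0]],[0,[0,0,0],[0,0,0]]])

```text
clock: 3.8
position: [0.5914, 0.2004, 0.0337]
ee_rot: [-3.116, -0.402, -0.001]
force: [0.9, 0.3, 1.4]
width: 0.006
gripper_force: 0.7
```

Run:
```python
from h import *
s=arm.observe();print(s["clock"],s["force"],delta(np.array([.5893,.1967,.030]),Ro.from_matrix(np.array([[.967,.256,0],[.256,-.967,0],[0,0,-1]]).T)))
im=arm.get_image("scene");cv2.imwrite("pics/s1.png",cv2.resize(im[150:270,320:460,::-1],None,fx=5,fy=5))
```

```text
3.8 [0.91226723 0.25904878 1.40458272] (array([-0.29,  0.3 ,  0.37]), array([ 0.   , -0.   , -0.002]))
```

View pics/s1.png

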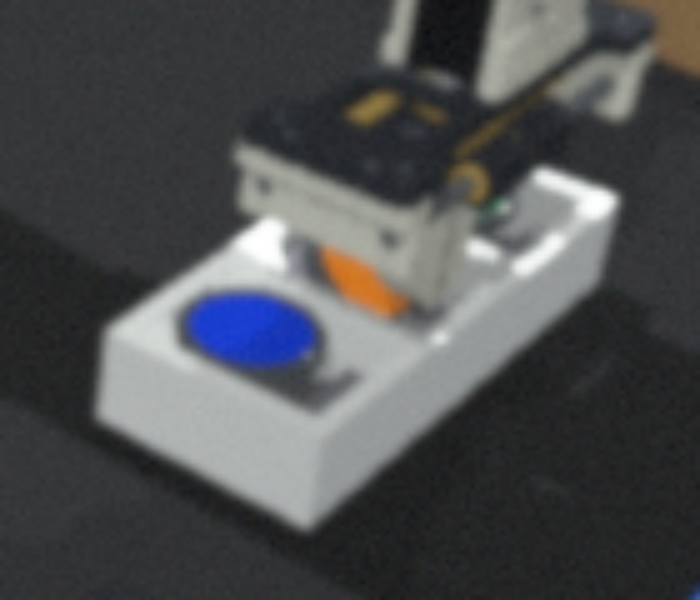

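The crop shows the amber disc already tipping under the fingertips at about (365,285), with blue still flat. I press the last 4 mm, then leave upward and outward.

Call:
send_rows(increments=[[0,[-0.1,0.2,0.3],[0,0,0]],[0,[0,0,0.2],[0,0,0]],[0,[0,0,0],[0,0,0]]])

```text
clock: 4.15
position: [0.5907, 0.1978, 0.0283]
ee_rot: [3.115, 0.402, -0.001]
force: [0.3, -0.5, 0.7]
width: 0.006
gripper_force: 0.5
```

Call:
send_rows(increments=[[0,[0.4,0,-0.4],[0,0,0]],[0,[0.6,0,-0.8],[0,0,0]],[0,[0.8,0,-2],[0,0,0]],[0,[0,0,-4],[0,0,0]],[0,[-1,0,-4],[0,0,0]]])

```text
clock: 4.65
position: [0.5994, 0.2003, 0.1421]
ee_rot: [-3.116, -0.402, 0.0]
force: [1.0, 1.1, 1.0]
width: 0.005
gripper_force: 0.0
```

Call:
send_rows(increments=[[2.5,[-2,0,-0.5],[0,0,0]],[2.5,[-2,0,0],[0,0,0]],[2.5,[0,0,0],[0,0,0]]])

```text
clock: 4.95
position: [0.5582, 0.1898, 0.147]
ee_rot: [3.115, 0.403, -0.0]
force: [0.4, 0.2, -0.2]
width: 0.217
gripper_force: 0.0
```

Run:
```python
from h import *
s=arm.observe();print(s["clock"],s["position"],s["ee_rot"],s["width"])
p=arm.camera_params("wrist");im=arm.get_image("wrist");np.savez("w3.npz",**p)
a=cv2.resize(im[100:260,150:400,::-1],None,fx=3.2,fy=3.2)
cv2.imwrite("pics/w3.png",a)
im=arm.get_image("scene");cv2.imwrite("pics/s2.png",im[:,:,::-1])
```

```text
4.95 [0.55822139 0.18975297 0.14698251] [ 3.11537560e+00  4.03133139e-01 -1.78364714e-04] 0.2166529554074776
```

View pics/w3.png

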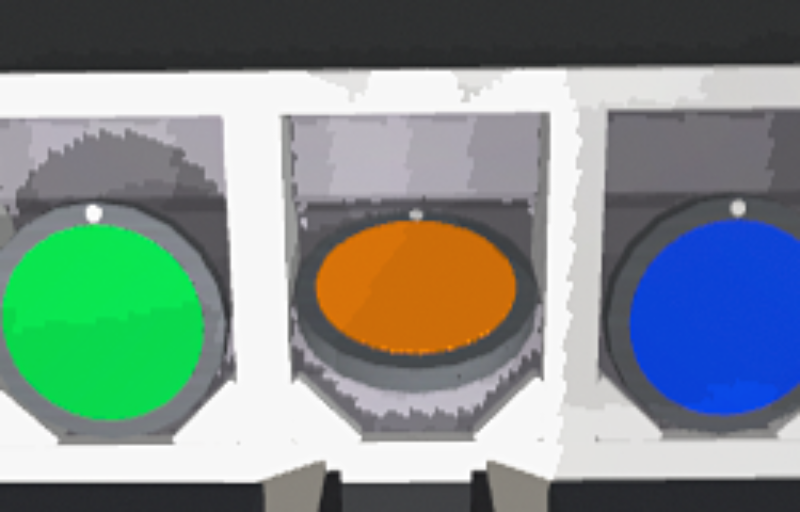

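The amber disc is now tipped: raised rim edge at crop (416,368), dot at (416,214). Blue and green are flat. I fit the tilt and work out the grasp pose.

```bash
cat >> h.py <<'E'
tx=np.array([.967,.256,0]);tx/=np.linalg.norm(tx);zz=np.array([0,0,1.]);A0=np.array([.5656,.1904,.040])
E
python3 - <<'E'
from h import *
from scipy.optimize import least_squares
p=dict(np.load("w3.npz"));ty=np.cross(zz,tx)
C=lambda X,Y:np.array([X/3.2+150,Y/3.2+100])
obs=[(30,C(416,368)),(-27.5,C(416,214)),(25,C(416,354)),(-25,C(416,221))]
def f(q,zc=None):
    d,e,th,z=q;n=tx*np.sin(th)+zz*np.cos(th);u=-tx*np.cos(th)+zz*np.sin(th)
    c=A0+tx*d+ty*e;c[2]=z
    pts=[(c+.004*n+u*r/1000,o) for r,o in obs]
    pts+=[(c+.004*n+ty*.025,C(316,288)),(c+.004*n-ty*.025,C(516,288))]
    return np.concatenate([proj("w",X,p)-o for X,o in pts])
for prior in(0,1):
    g=lambda q:np.append(f(q),(q[3]-.036)*1000*prior)
    r=least_squares(g,[.002,0,1.,.036]);print(r.x,np.rad2deg(r.x[2]),np.sqrt(np.mean(r.fun**2)))
d,e,th,z=r.x
n=tx*np.sin(th)+zz*np.cos(th);u=-tx*np.cos(th)+zz*np.sin(th);c=A0+tx*d+ty*e;c[2]=z
print("c",c,"edge",c+u*.03)
Rg=Ro.from_matrix(np.stack([np.cross(n,-u),n,-u],1))
np.savez("g.npz",R=Rg.as_matrix(),c=c,u=u,n=n)
for s_ in(.09,.014): print(s_,c+u*s_,*delta(c+u*s_,Rg))
E
```

```text
[ 0.00244019 -0.00129048  1.05582751  0.03211297] 60.4944604863323 0.5734712158089604
[ 0.00322972 -0.00125032  1.06847546  0.03589766] 61.219134367543084 0.5992139039408169
c [0.56904214 0.19001787 0.03589766] edge [0.55507932 0.1863214  0.06219168]
0.09 [0.52715368 0.17892847 0.11477974] [-3.49  0.24  3.17] [-0.393  0.394 -1.537]
0.014 [0.56252616 0.18829285 0.0481682 ] [0.16 0.23 9.84] [-0.393  0.394 -1.537]
```

Call:
send_rows(increments=[[2.6,[0,0,0],[-0.036,0.036,-0.14]],[2.6,[0,0,0],[-0.036,0.036,-0.14]],[2.6,[0,0,0],[-0.036,0.036,-0.14]],[2.6,[0,0,0],[-0.036,0.036,-0.14]],[2.6,[0,0,0],[-0.036,0.036,-0.14]]])

```text
clock: 5.55
position: [0.5608, 0.191, 0.1459]
ee_rot: [2.633, 1.382, 0.298]
force: [-0.1, -0.4, 0.3]
width: 0.283
gripper_force: 0.0
```

Call:
send_rows(increments=[[2.6,[0,0,0],[-0.036,0.036,-0.14]],[2.6,[0,0,0],[-0.036,0.036,-0.14]],[2.6,[0,0,0],[-0.036,0.036,-0.14]],[2.6,[0,0,0],[-0.036,0.036,-0.14]],[2.6,[0,0,0],[-0.036,0.036,-0.14]]])

```text
clock: 6.05
position: [0.5606, 0.1908, 0.146]
ee_rot: [1.862, 2.1, 0.532]
force: [0.3, -0.8, -0.2]
width: 0.282
gripper_force: 0.0
```

Call:
send_rows(increments=[[2.6,[0,0,0],[-0.033,0.034,-0.137]],[2.6,[0,0,0],[0,0,0]]])

```text
clock: 6.25
position: [0.5599, 0.1886, 0.1452]
ee_rot: [1.694, 2.204, 0.561]
force: [0.2, -0.2, -0.1]
width: 0.283
gripper_force: 0.0
```

```bash
cat > gd.py <<'E'
from h import *
import sys
g=np.load("g.npz");s=arm.observe();print(s["clock"],s["position"],s["joints"],s["width"])
for a in sys.argv[1:]: print(a,*delta(g["c"]+g["u"]*float(a),Ro.from_matrix(g["R"])))
E
python3 gd.py .07 .014
```

```text
6.25 [0.55988889 0.18863897 0.14517837] [-0.16955356  0.3000109  -0.37837029  2.19112614  0.92610294  0.28848395
 -1.09305973] 0.2831144135308219
.07 [-0.08 -4.45  3.03] [-0.001  0.003  0.002]
.014 [-0.07 -4.44  8.63] [-0.001  0.003  0.002]
```

Call:
send_rows(increments=[[2.6,[0,-2.2,1.5],[0,0,0]],[2.6,[-0.1,-2.25,1.5],[0,0,0]],[2.6,[0,0,0],[0,0,0]]])

```text
clock: 6.55
position: [0.5441, 0.184, 0.1084]
ee_rot: [1.696, 2.195, 0.563]
force: [-0.0, 0.5, 0.6]
width: 0.282
gripper_force: 0.0
```

```bash
python3 gd.py .04 .014
```

```text
6.55 [0.54413528 0.18398012 0.10835152] [-0.36264229  0.32798274 -0.16367946  2.28032145  1.33274609  0.18238756
 -1.5336229 ] 0.28161946552420275
.04 [-0.03 -1.26  3.58] [ 0.004  0.007 -0.002]
.014 [-0.01 -1.26  6.18] [ 0.004  0.007 -0.002]
```

Call:
send_rows(increments=[[2.6,[0,-1.2,0],[0,0,0]],[2.6,[0,0,0],[0,0,0]],[2.6,[0,0,0.5],[0,0,0]],[2.6,[0,0,0],[0,0,0]]])

```text
clock: 6.95
position: [0.5381, 0.1823, 0.1002]
ee_rot: [1.694, 2.194, 0.567]
force: [-0.2, -0.6, -0.2]
width: 0.284
gripper_force: 0.0
```

```bash
python3 gd.py .04 .014
```

```text
6.95 [0.53809736 0.1823331  0.10018025] [-0.37900122  0.33638479 -0.14788082  2.30516155  1.53337712  0.17388299
 -1.73895821] 0.28399725244277124
.04 [-0.03 -0.32  3.17] [ 0.007  0.006 -0.001]
.014 [-0.02 -0.34  5.77] [ 0.007  0.006 -0.001]
```

Call:
send_rows(increments=[[2.6,[0,-0.3,1.2],[0,0,0]],[2.6,[0,0,1.2],[0,0,0]],[2.6,[0,0,0.8],[0,0,0]],[2.6,[0,0,0],[0,0,0]]])

```text
clock: 7.35
position: [0.5502, 0.1848, 0.0699]
ee_rot: [1.695, 2.195, 0.565]
force: [1.2, -0.9, 0.1]
width: 0.28
gripper_force: 0.0
```

```bash
python3 gd.py .014
python3 - <<'E'
from h import *
print(arm.observe()["force"])
im=arm.get_image("scene");cv2.imwrite("pics/s3.png",cv2.resize(im[110:260,310:460,::-1],None,fx=4,fy=4))
E
```

```text
7.35 [0.55016674 0.18482085 0.06986802] [-0.28957664  0.42304537 -0.25214203  2.29320081  1.84342866  0.23056317
 -2.03237372] 0.2804760009588408
.014 [0.03 0.07 2.52] [ 0.005  0.006 -0.002]
[ 1.15725395 -0.91119311  0.12836904]
```

View pics/s3.png

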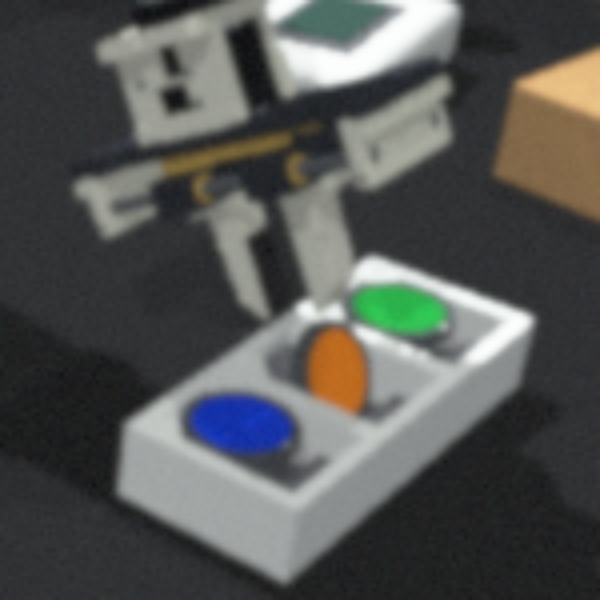

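The crop shows the open fingers, at (255,310) and (322,300), straddling the raised amber edge at (335,330), aligned with its plane. I go in and close.

Call:
send_rows(increments=[[2.6,[0,0,0.8],[0,0,0]],[2.6,[0,0,0.8],[0,0,0]],[2.6,[0,0,0.8],[0,0,0]],[2.6,[0,0.05,0],[0,0,0]]], force=15)

```text
clock: 7.8
position: [0.5612, 0.1877, 0.0493]
ee_rot: [1.694, 2.196, 0.565]
force: [-0.7, -0.1, -0.0]
width: 0.284
gripper_force: 0.0
```

Call:
send_rows(increments=[[0,[0,0,0],[0,0,0]],[0,[0,0,0],[0,0,0]],[0,[0,0,0],[0,0,0]],[0,[0,0,0],[0,0,0]]])

```text
clock: 8.2
position: [0.5626, 0.1885, 0.0509]
ee_rot: [1.691, 2.194, 0.569]
force: [3.6, 1.1, 4.8]
width: 0.092
gripper_force: 14.8
```

```bash
python3 gd.py .014
```

```text
8.2 [0.56255655 0.18849379 0.05094033] [-0.23687032  0.48453124 -0.31573269  2.27464755  1.95310388  0.27901876
 -2.12342192] 0.09156262359864513
.014 [-0.02 -0.14  0.24] [ 0.009  0.005 -0.   ]
```

Call:
send_rows(increments=[[0,[0,0.2,-0.5],[0,0,0]],[0,[0,0.4,-1],[0,0,0]],[0,[0,0.6,-1.5],[0,0,0]],[0,[0,0.6,-2],[0,0,0]],[0,[0,0.6,-2],[0,0,0]]], force=20)

```text
clock: 8.7
position: [0.5501, 0.1844, 0.1086]
ee_rot: [1.692, 2.196, 0.56]
force: [0.4, -0.7, -0.0]
width: 0.087
gripper_force: 19.9
```

Call:
send_rows(increments=[[0,[0,0.6,-2],[0,0,0]],[0,[0,0.6,-2],[0,0,0]],[0,[0,0.6,-2],[0,0,0]],[0,[0,0.4,-1.5],[0,0,0]],[0,[0,0,0],[0,0,0]]])

```text
clock: 9.2
position: [0.5348, 0.1806, 0.1851]
ee_rot: [1.692, 2.192, 0.563]
force: [1.4, -0.3, 0.0]
width: 0.086
gripper_force: 19.9
```

```bash
cat > st.py <<'E'
from h import *
import sys
z=float(sys.argv[1]);yaw=-.174;sx=np.array([np.cos(yaw),np.sin(yaw),0])
R=Ro.from_matrix(np.stack([np.cross(sx,-zz),sx,-zz],1));S=np.array([.5624,-.182,z])
s=arm.observe();print(s["clock"],s["position"],s["joints"],s["width"],s["gripper_force"]);print(*delta(S,R))
w=delta(S,R)[1];print("world shift",S-s["position"])
E
python3 st.py .16
```

```text
9.2 [0.53478191 0.1805561  0.1850851 ] [-0.1416247   0.19384789 -0.41037293  2.20510601  0.69899826  0.33783762
 -0.88561326] 0.08640867538270369 19.93144154548645
[-35.76  -6.99  -0.69] [ 0.503 -0.101  0.421]
world shift [ 0.02761809 -0.3625561  -0.0250851 ]
```

Call:
send_rows(increments=[[0,[0,0,0],[0.1,-0.02,0.084]],[0,[0,0,0],[0.1,-0.02,0.084]],[0,[0,0,0],[0.1,-0.02,0.084]],[0,[0,0,0],[0.1,-0.02,0.084]],[0,[0,0,0],[0.1,-0.02,0.084]]])

```text
clock: 9.7
position: [0.5346, 0.1804, 0.1825]
ee_rot: [-2.407, -2.017, 0.007]
force: [-0.0, 0.2, -0.4]
width: 0.083
gripper_force: 19.9
```

```bash
python3 st.py .16
```

```text
9.7 [0.53457227 0.18036854 0.18248688] [-0.07700575  0.42660441 -0.47047131  1.74747714  0.22129358  1.02450496
 -0.80374926] 0.08275270584641194 19.922701120376587
[-35.18   9.09   2.31] [-0.003  0.003 -0.002]
world shift [ 0.02782773 -0.36236854 -0.02248688]
```

Call:
send_rows(increments=[[0,[-3.9,1,0.2],[0,0,0]],[0,[-3.9,1,0.2],[0,0,0]],[0,[-3.9,1,0.2],[0,0,0]],[0,[-3.9,1,0.2],[0,0,0]],[0,[-3.9,1,0.2],[0,0,0]]])

```text
clock: 10.2
position: [0.55, -0.0225, 0.1719]
ee_rot: [2.404, 2.02, -0.003]
force: [0.6, 0.3, -0.5]
width: 0.089
gripper_force: 20.0
```

Call:
send_rows(increments=[[0,[-3.9,1,0.2],[0,0,0]],[0,[-3.9,1,0.2],[0,0,0]],[0,[-3.9,1,0.2],[0,0,0]],[0,[-3.9,1,0.2],[0,0,0]],[0,[0,0,0],[0,0,0]]])

```text
clock: 10.7
position: [0.5616, -0.189, 0.1632]
ee_rot: [2.412, 2.009, -0.009]
force: [-0.4, -0.5, -0.5]
width: 0.084
gripper_force: 20.0
```

```bash
python3 st.py .14
python3 - <<'E'
from h import *
p=arm.camera_params("wrist");im=arm.get_image("wrist");np.savez("w4.npz",**p)
S=np.array([.5624,-.182,.048])
print(proj("w",S,p),proj("w",arm.observe()["position"],p))
a=cv2.resize(im[120:320,180:390,::-1],None,fx=3,fy=3)[:600]
cv2.imwrite("pics/w4.png",a)
E
```

```text
10.7 [ 0.56157871 -0.18895033  0.16322768] [ 0.49336602  0.47289736 -0.37203202  1.70881934  0.2051274   0.99947814
 -0.13550686] 0.0844148305659381 19.950641691684723
[ 0.71 -0.04  2.32] [-0.002  0.006 -0.008]
world shift [ 0.00082129  0.00695033 -0.02322768]
[277.30375955 195.95539578] [277.64290341 256.51260594]
```

View pics/w4.png

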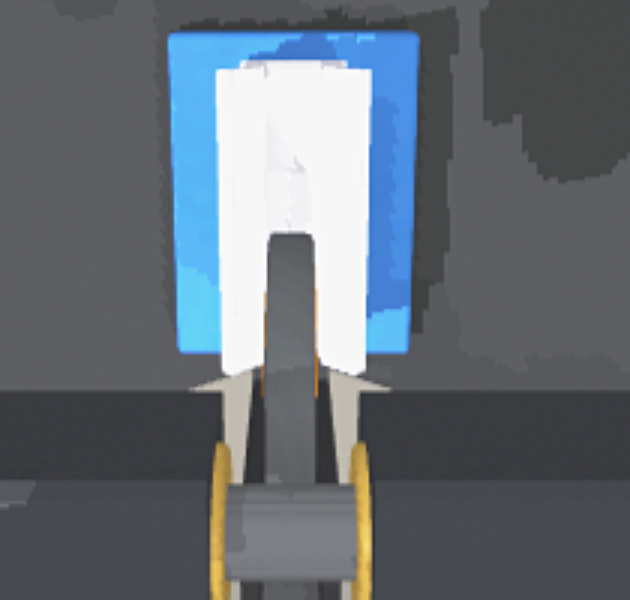

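The picture shows the gripped disc (bottom edge at crop (291,235)) in line with the slot (aluminium centre (294,220)), and the yaw is aligned. I shift 7 mm along the slot and lower it.

Call:
send_rows(increments=[[0,[0.35,0,1.5],[0,0,0]],[0,[0.35,0,2],[0,0,0]],[0,[0,0,2],[0,0,0]],[0,[0,0,1.5],[0,0,0]],[0,[0,0,0],[0,0,0]]])

```text
clock: 11.25
position: [0.5625, -0.1724, 0.0927]
ee_rot: [-2.401, -2.022, 0.005]
force: [-0.5, -0.1, -0.7]
width: 0.084
gripper_force: 20.0
```

```bash
python3 st.py .068
```

```text
11.25 [ 0.56250357 -0.17236598  0.09272309] [ 0.45808305  0.54872889 -0.35975374  1.78522349  0.24633627  0.85628921
 -0.18760207] 0.08407205074420887 19.95153307914734
[-0.95  0.16  2.47] [-0.004  0.001  0.003]
world shift [-0.00010357 -0.00963402 -0.02472309]
```

Call:
send_rows(increments=[[0,[-0.9,0.1,0],[0,0,0]],[0,[0,0,0.6],[0,0,0]],[0,[0,0,0.6],[0,0,0]],[0,[0,0,0.4],[0,0,0]],[0,[0,0,0],[0,0,0]]])

```text
clock: 11.75
position: [0.5634, -0.1829, 0.079]
ee_rot: [-2.405, -2.022, 0.001]
force: [-0.1, -0.8, -0.8]
width: 0.085
gripper_force: 20.0
```

```bash
python3 st.py .068
python3 - <<'E'
from h import *
print(arm.observe()["force"])
im=arm.get_image("scene");cv2.imwrite("pics/s5.png",cv2.resize(im[170:310,170:310,::-1],None,fx=4,fy=4))
E
```

```text
11.75 [ 0.56343709 -0.18292421  0.07896742] [ 0.46957235  0.56901249 -0.35296768  1.78991137  0.25618069  0.82809691
 -0.17947539] 0.08514096784020006 19.951546490192413
[ 0.07 -0.12  1.1 ] [-0.     0.     0.001]
world shift [-0.00103709  0.00092421 -0.01096742]
[-0.05186576 -0.76651158 -0.76777036]
```

View pics/s5.png

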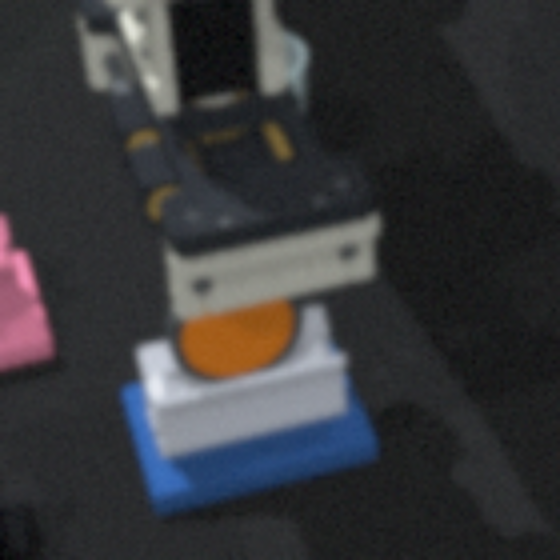

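The crop shows the disc entering the blue-footed stand's slot, centred along it at (240,340). I lower the rest of the way.

Call:
send_rows(increments=[[0,[0,-0.1,0.4],[0,0,0]],[0,[0,0,0.3],[0,0,0]],[0,[0,0,0.2],[0,0,0]],[0,[0,0,0.1],[0,0,0]],[0,[0,0,0],[0,0,0]]])

```text
clock: 12.3
position: [0.5628, -0.1829, 0.0694]
ee_rot: [2.404, 2.021, -0.0]
force: [-0.0, -0.6, -0.6]
width: 0.084
gripper_force: 20.0
```

Call:
send_rows(increments=[[0,[0,0,0.15],[0,0,0]],[0,[0,0,0.15],[0,0,0]],[0,[0,0,0],[0,0,0]]])

```text
clock: 12.6
position: [0.5636, -0.1824, 0.0669]
ee_rot: [2.403, 2.021, 0.002]
force: [-0.1, 1.0, 2.5]
width: 0.088
gripper_force: 20.0
```

Call:
send_rows(increments=[[1.6,[0,0,0],[0,0,0]],[2.4,[0,0,0],[0,0,0]],[3,[0,0,0],[0,0,0]],[3,[0,0,0],[0,0,0]],[3,[0,0,-0.5],[0,0,0]]])

```text
clock: 13.1
position: [0.5622, -0.183, 0.0711]
ee_rot: [-2.405, -2.021, 0.002]
force: [0.5, 0.3, 0.5]
width: 0.325
gripper_force: 0.0
```

Call:
send_rows(increments=[[3,[0,0,-2],[0,0,0]],[3,[0,0,-4],[0,0,0]],[3,[0,0,-4],[0,0,0]],[3,[0,0,-2],[0,0,0]],[3,[0,0,0],[0,0,0]]])

```text
clock: 13.6
position: [0.5648, -0.1831, 0.1955]
ee_rot: [2.4, 2.018, 0.005]
force: [1.2, 0.0, 0.4]
width: 0.326
gripper_force: 0.0
```

Run:
```python
from h import *
print(arm.observe()["position"])
im=arm.get_image("scene")[:,:,::-1];t=arm.get_image("top")[:,:,::-1]
c=np.hstack([cv2.resize(im[150:320,180:460],(560,340)),cv2.resize(t[155:235,125:245],(240,160)).repeat(1,0) if 0 else np.vstack([cv2.resize(t[155:235,120:240],(240,160)),cv2.resize(t[170:230,300:390],(240,180))])])
cv2.imwrite("pics/fin.png",c)
```

```text
[ 0.56477685 -0.18310172  0.1954563 ]
```

View pics/fin.png

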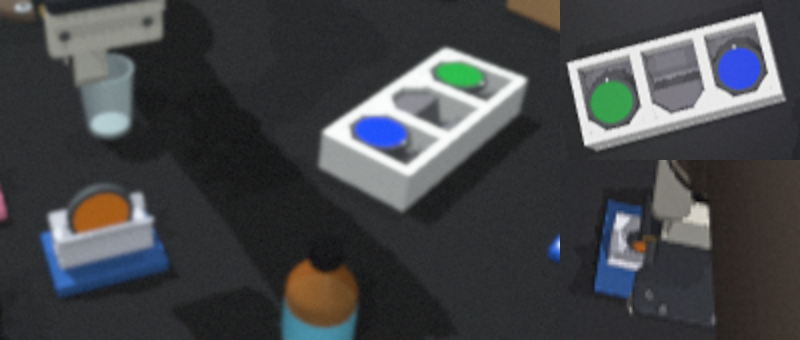

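The final picture shows the amber disc standing in the blue-footed stand at (100,210), with blue and green flat in the tray and the gripper clear.

```bash
python3 -c "
from cell import arm
print(arm.sign_off())"
```

```text
the job is handed in; nothing more can be done
None
```

The amber filter stands upright and released in the blue-footed stand, blue and green still lie flat in their pockets, and the job is handed in; the last move ended at 13.6 s, and sign-off returned no verdict.

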